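# Seat the tabbed drive collar on the tool arbor

## Robot

A 7-joint arm with a two-finger parallel gripper is mounted at the origin on the work surface. World frame = base frame: x ahead of the robot, y to its left, z up, the work surface at z = 0. Lengths are in m, angles in rad, forces in N, time in s.
With the tool pointing down it reaches from about 0.4 to 0.925 m from the base axis. Payload 4.1 kg.
Tool frame: the origin (TCP) lies midway between the tips of the shut fingers; the grasp point (between the pads) lies 19 mm behind it (arm.hold_point_z is the distance from the TCP to the grasp point, in m); z points along the fingers, y is the direction in which the jaws open and shut (so a half turn about z gives the same grasp; the last joint's range is limited). The gripper opens to 85 mm and grips with 20 to 120 N. Pads are 22 mm wide; open, the fingers measure 114 mm over their backs; the gripper's body (76 mm by 85 mm) begins 54 mm behind the grasp point. The pads swing forward as they close: fully open they stand 13 mm farther back than shut.
Start: joints at [-1.307, 0.398, 0.045, 1.537, -0.019, 1.207, -0.051], TCP at [0.231, 0.608, 0.231] pointing down, gripper open.
Joint ranges: [-2.82, 2.82], [-0.49, 2.23], [-1.37, 1.46], [0, 2.46], [-1.36, 4.5], [0.23, 2], [-2.94, 2.94]. Speed limits (rad/s): [2.57, 2.57, 3.14, 3.14, 3.14, 3.14, 3.14].

## Interface

Orientations are given as a unit quaternion [x, y, z, w].
In Python, from station import arm gives the robot as it stands. The module is installed in compiled form; this text tells all that it offers. Calls block until the motion is done:
- arm.reach(position, orientation): joint-space move of the TCP to a pose.
- arm.move_l(position, attitude=None, rate=0.15, stop_force=None): straight line of the TCP; attitude=None keeps the orientation; rate is the mean speed in m/s. With stop_force (N) it stops when the force on the tool has changed by that much, and returns True; else False.
- arm.set_joints(angles): joint-space move.
- arm.grip(opening): finger opening in m; the grip force is fixed at half the most; returns when the fingers have stopped.
- arm.sleep(seconds).
- arm.ik(position, orientation): joint angles nearest the present ones, or None.
- arm.get_obs(): the state.
- arm.read_camera(name): name is "side" or "top"; returns a dict with "pixels" (384x512x3 uint8, blue, green, red), "depth" (384x512 float32, m along the optical axis (not along the pixel's ray), 0 where there is no reading), "K" (3x3 intrinsics, pixels), "k1" (the pictures are not rectified: a ray, as slopes to the right and down, at radius r is drawn at 1 + k1 r^2 times it, then the intrinsics apply), "world_to_cam" (4x4, takes a point from world to camera coordinates). Camera axes: x right, y down, z forward; pixel columns grow to the right and rows downward; lengths in m; the calibration is good to about 2 mm. A picture is of the moment at which its call begins.
A pose or a line that the arm cannot do raises arm.IKError and nothing moves.
- arm.sign_off(): hands the job in, once; it reports no verdict.
The state is a dict: "t": time; "joint_positions": joint angles; "qvel": joint speeds; "effort": joint torques, N m; "tcp_pos": TCP position; "eef_rot": TCP orientation; "wrist_force": force on the tool from outside, world axes, zero at the start; "ft_torque": the same for the moment, N m; "grip_width": finger opening in m.
Only numpy, scipy, OpenCV 4.12 (cv2) and the standard library are available. Lean on these libraries where they do the work, as an engineer would, in place of code of your own. Each camera call takes 0.05 s, during which the arm holds its last target.

## Task

Take the drive collar with the tab from its rack post, slide it over the upright arbor's spindle, and gently turn it until its tab drops into the keyway in the arbor's flange, so that the collar sits fully home, flat on the flange. Press only lightly, never forcing it, then let go; leave the plain collar and the other things on the bench where they are.

Things in the scene. Friction and masses are not known exactly. Their poses are not given: they have to be found in the camera images.
- collar: drive collar on one of the rack's two posts: bare steel, 40 mm tall, 52 mm diameter with two parallel flats 40 mm apart (normals along its own +y and -y) over the full height; bore 26.4 mm; about 0.4 kg. Origin: on the bore axis in the ring's underside, z up; the tab reaches below it. The post reaches 26 mm into the bore: lift straight up
- plain_collar: a spare collar of the same shape and size but without a tab or ear, on the other post of the rack; leave it. Origin as for the collar.
- rack: wooden base 90 x 210 x 10 mm, fixed, with two black posts 110 mm apart along its y; the collars stand on the posts' feet with their undersides 24 mm above the table. Origin: underside centre.
- block: grey clamping block 110 x 110 x 36 mm, fixed, holding the steel arbor upright on its centre axis; the arbor does not turn by hand. Origin: underside centre; its front is -x. The arbor has a 72 mm flange, upper face 60 mm above the table, and above it a spindle of 24 mm diameter
- face (a point): on the arbor's axis in the flange's upper face; axes as the block, not as the keyway. The one keyway in this face is radial, 12 mm wide, 10 mm deep, from 16 mm off the axis out to the rim. Its direction is not measured: anywhere within 0.6 rad of the block's -x, seen from above. Tab riding on the face: collar's underside 7 mm above it; seated: 0 mm
- wrench: steel spanner, 170 mm long, lying loose between the rack and the block; leave it. Origin: underside centre
- bearing_ring: loose dark steel ring, 60 mm diameter, 14 mm tall, on the table near the robot; leave it. Origin: underside centre
- capped_mandrel: loose stepped steel mandrel, 64 mm diameter, 55 mm tall, standing beyond the spanner; leave it. Origin: underside centre
- tab (a point): foot of the drive collar's only tab, on the collar's own -x side, 25 mm from the bore axis, 7 mm below the ring's underside. Steel, 8 mm wide, 19 to 31 mm from the axis; shows as an ear 5 mm beyond the rim, 10 mm tall. At the start the tab points towards the robot, within 0.4 rad of world -x. Axes as the collar. Pressed on the face off-centre, it tends to tip a weakly held collar
- spindle_top (a point): top end of the spindle, 50 mm above the flange's face (110 mm above the table); the last 10 mm taper from 24 to 14 mm diameter; axes as the block
- gauge: loose flat dark steel U-shaped template, 110 x 80 x 4 mm, on the table near the robot; leave it. Origin: in its underside
- oil_bottle: grey bottle with a white cap, 52 mm diameter, 130 mm tall, standing at the left; leave it. Origin: underside centre
- bush: small stepped dark steel bush, 44 mm diameter, 40 mm tall, standing at the right; leave it. Origin: underside centre
Things that resemble listed ones, but are neither listed nor needed, are in the scene too. What is shaped like the collar but turquoise is not meant.

How it is judged:
On the way, in this order (a step that is already met when the one before it is completed fails the run):
1. the drive collar is around the spindle, its underside less than 30 mm above the flange (horizontal distance between collar and face below 0.006 m and z of collar in the frame of face below 0.03 m), for 0.1 s.
2. the tab has dropped into the keyway: underside of the collar within 3 mm of the flange's face (horizontal distance between collar and face below 0.004 m and z of collar in the frame of face below 0.003 m), for 0.2 s.
At the end, for the whole second after the job is handed in: the drive collar is at rest on the arbor, tab in the keyway: its underside within 2 mm of the flange's face, its axis within 4 mm of the arbor's, upright within 0.05 rad (horizontal distance between collar and face below 0.004 m and z of collar in the frame of face below 0.002 m and angle between collar's own z axis and vertical below 0.05 rad and linear speed of collar below 0.02 m/s); the robot touches nothing.
It fails at once if the collar is forced: more than 60 N between the drive collar and the arbor or its block (contact force between collar and block above 60 N).
It fails at once if the plain collar is moved more than 15 mm (distance of plain_collar from where it was at the start of the episode above 0.015 m).
It fails at once if another loose thing on the bench (spanner, ring, mandrel, template, bottle or bush) is moved more than 30 mm (distance of any of wrench, bearing_ring, capped_mandrel, gauge, oil_bottle, bush from where it was at the start of the episode above 0.03 m).
It also fails if it takes over 58 s, if anything falls off the work surface, if the arm or the gripper's body presses on something with over 40 N, if the wrist force passes 120 N, or if a joint passes its speed limit or range.

## Working session

There is one attempt and no reset: what is moved stays moved. The work goes in short steps, each a Python script; the robot and the scene stay as the last script left them, time stands still between calls to the robot, and variables do not carry over. Pictures are saved under pics/ and viewed, and the job is handed in when it is done.

```bash
mkdir -p pics; ls; python3 - <<'E'
from station import arm
import cv2,numpy as np
o=arm.get_obs();print(o)
for n in("side","top"):
    c=arm.read_camera(n);cv2.imwrite(f"pics/{n}0.png",c["pixels"]);np.savez(f"{n}0.npz",**c)
    print(n,c["K"],c["k1"],c["world_to_cam"])
E
```

```text
pics
{'t': 0.0, 'joint_positions': array([-1.30695697,  0.39919181,  0.04504204,  1.53785422, -0.01867946,
        1.20688888, -0.05072469]), 'qvel': array([ 0.0028654 , -0.0009807 , -0.00012991, -0.00120952,  0.00055809,
       -0.00061641,  0.00102949]), 'effort': array([-5.52276015e-05, -4.75116777e+01,  1.36428248e+00, -2.54216909e+01,
        1.14183646e-02,  9.62261780e-03, -1.17767308e-05]), 'tcp_pos': array([0.23047483, 0.60710664, 0.23027522]), 'eef_rot': array([ 1.80382949e-01,  9.83595989e-01, -9.55773875e-04, -9.61543174e-05]), 'wrist_force': array([ 0.43073646, -0.04223878,  0.26440025]), 'ft_torque': array([-0.02250118,  0.01576138,  0.03496728]), 'grip_width': 0.08528739076273804}
side [[388.72264171   0.         249.85402777]
 [  0.         388.72264171 189.39143835]
 [  0.           0.           1.        ]] -0.12566049637295817 [[-0.93300629 -0.35964133 -0.01254503  0.53268508]
 [-0.25936078  0.69620008 -0.66935598  0.20138161]
 [ 0.24946192 -0.62125965 -0.74283591  0.9362539 ]
 [ 0.          0.          0.          1.        ]]
top [[417.51025669   0.         250.53765963]
 [  0.         417.51025669 196.87568663]
 [  0.           0.           1.        ]] 0.03292963153870869 [[ 0.01566953 -0.99955573  0.02535362 -0.02945487]
 [-0.99373943 -0.0183736  -0.11020144  0.55102127]
 [ 0.11061832 -0.02346808 -0.99358585  1.09784684]
 [ 0.          0.          0.          1.        ]]
```

View pics/side0.png

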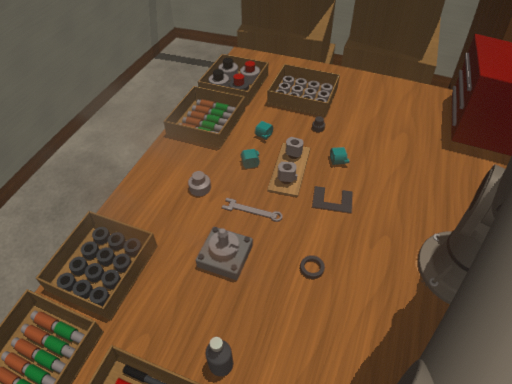

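View pics/top0.png

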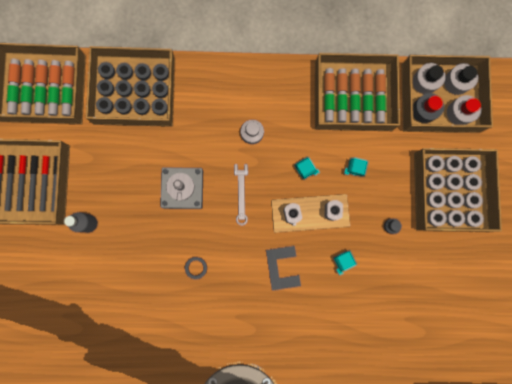

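```bash
cat > h.py <<'E'
import numpy as np,cv2
def load(f): return dict(np.load(f))
def rays(c,uv):
    uv=np.atleast_2d(np.asarray(uv,float));K=c["K"]
    d=np.array([(uv[:,0]-K[0,2])/K[0,0],(uv[:,1]-K[1,2])/K[1,1]]).T
    n=cv2.undistortPoints(uv.reshape(-1,1,2),K,np.array([float(c["k1"]),0,0,0])).reshape(-1,2)
    return n
def world(c,uv,depth):
    n=rays(c,uv);p=np.c_[n,np.ones(len(n))]*np.reshape(depth,(-1,1))
    W=c["world_to_cam"];return (p-W[:3,3])@W[:3,:3]
def onplane(c,uv,z):
    n=rays(c,uv);W=c["world_to_cam"];R=W[:3,:3]
    d=np.c_[n,np.ones(len(n))]@R;o=-R.T@W[:3,3]
    return o+d*((z-o[2])/d[:,2])[:,None]
def proj(c,P):
    W=c["world_to_cam"];P=np.atleast_2d(P).astype(float)
    return cv2.projectPoints(P,cv2.Rodrigues(W[:3,:3])[0],W[:3,3],c["K"],np.array([float(c["k1"]),0,0,0]))[0].reshape(-1,2)
def cloud(c,u0,v0,u1,v1):
    v,u=np.mgrid[v0:v1,u0:u1];d=c["depth"][v0:v1,u0:u1].ravel();uv=np.c_[u.ravel(),v.ravel()]
    k=d>0;return uv[k],world(c,uv[k],d[k])
E
python3 - <<'E'
from h import *
t=load("top0.npz");s=load("side0.npz")
a=cv2.resize(t["pixels"][180:245,260:360],None,fx=8,fy=8,interpolation=2)
cv2.imwrite("pics/t_rack.png",a[:600,:800])
a=cv2.resize(s["pixels"][130:200,260:330],None,fx=8,fy=8,interpolation=2)
cv2.imwrite("pics/s_rack.png",a)
a=cv2.resize(t["pixels"][160:216,154:210],None,fx=10,fy=10,interpolation=2)
cv2.imwrite("pics/t_blk.png",a)
a=cv2.resize(s["pixels"][220:284,190:260],None,fx=9,fy=9,interpolation=2)
cv2.imwrite("pics/s_blk.png",a)
for nm,box in dict(c1=(278,200,304,226),c2=(320,197,348,224),blk=(158,162,208,212)).items():
    uv,P=cloud(t,*box)
    print(nm,P[:,2].max(), np.histogram(P[:,2],bins=np.arange(0,.13,.005)))
    if nm!='blk':
        m=(P[:,2]>.058)&(P[:,2]<.072);print(P[m].mean(0),(P[m].max(0)+P[m].min(0))/2,m.sum())
    else:
        for lo,hi in((.03,.042),(.056,.064),(.1,.13)):
            m=(P[:,2]>lo)&(P[:,2]<hi);print(lo,(P[m].max(0)+P[m].min(0))/2,P[m].mean(0),m.sum())
E
```

```text
c1 0.07077679369030941 (array([  1, 127, 229,  10,   8,   9,  10,  11,  11,  32,  26,   7, 103,
        89,   1,   0,   0,   0,   0,   0,   0,   0,   0,   0,   0]), array([0.   , 0.005, 0.01 , 0.015, 0.02 , 0.025, 0.03 , 0.035, 0.04 ,
       0.045, 0.05 , 0.055, 0.06 , 0.065, 0.07 , 0.075, 0.08 , 0.085,
       0.09 , 0.095, 0.1  , 0.105, 0.11 , 0.115, 0.12 , 0.125]))
[ 0.50828516 -0.13048275  0.0649328 ] [ 0.50864272 -0.12992181  0.06464527] 194
c2 0.07100709480253597 (array([  5, 144, 258,  17,   6,   8,   5,  14,  15,  32,  36,  13, 118,
        77,   2,   0,   0,   0,   0,   0,   0,   0,   0,   0,   0]), array([0.   , 0.005, 0.01 , 0.015, 0.02 , 0.025, 0.03 , 0.035, 0.04 ,
       0.045, 0.05 , 0.055, 0.06 , 0.065, 0.07 , 0.075, 0.08 , 0.085,
       0.09 , 0.095, 0.1  , 0.105, 0.11 , 0.115, 0.12 , 0.125]))
[ 0.51899153 -0.24016312  0.06425888] [ 0.51878598 -0.24021276  0.06465738] 205
blk 0.11559546585311505 (array([523,  30,  27,  16,  12,  11, 185, 727, 131,  32,  30, 140, 308,
        18,   2,   3,   4,   4,   2,   6,  25,  24,  19,   2,   0]), array([0.   , 0.005, 0.01 , 0.015, 0.02 , 0.025, 0.03 , 0.035, 0.04 ,
       0.045, 0.05 , 0.055, 0.06 , 0.065, 0.07 , 0.075, 0.08 , 0.085,
       0.09 , 0.095, 0.1  , 0.105, 0.11 , 0.115, 0.12 , 0.125]))
0.03 [0.57471847 0.1669751  0.03625273] [0.57172599 0.16411879 0.03696487] 1001
0.056 [0.57377762 0.16743726 0.06009278] [0.5751923  0.16603859 0.06074801] 422
0.1 [0.5740601  0.16678097 0.10791069] [0.57318059 0.16593373 0.10732646] 70
```

View pics/t_rack.png

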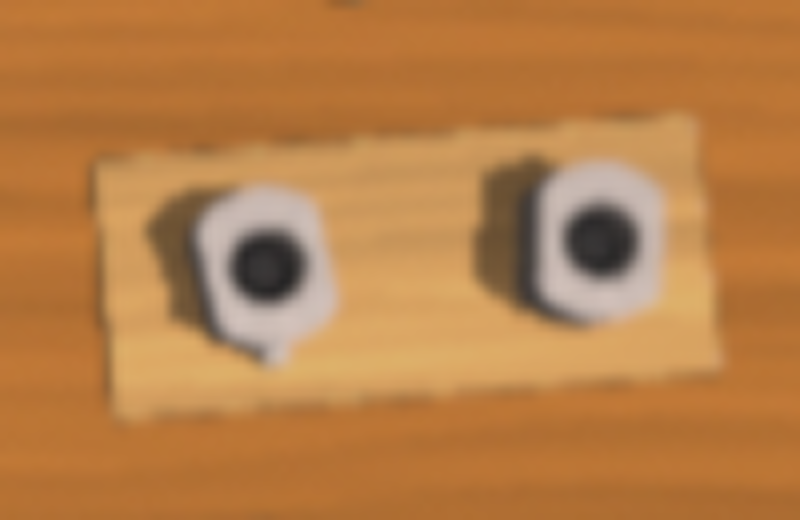

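View pics/s_rack.png

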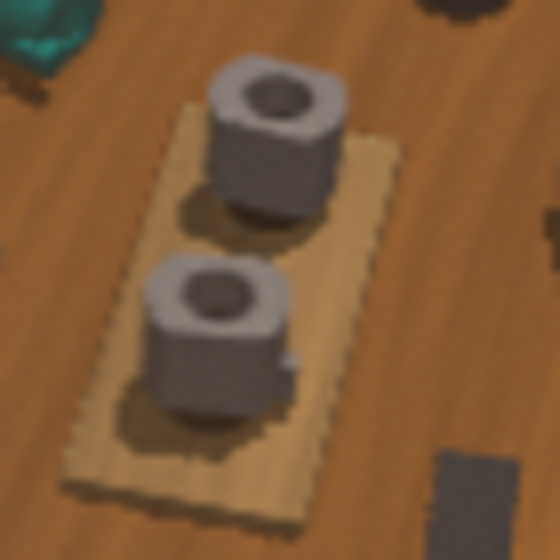

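View pics/t_blk.png

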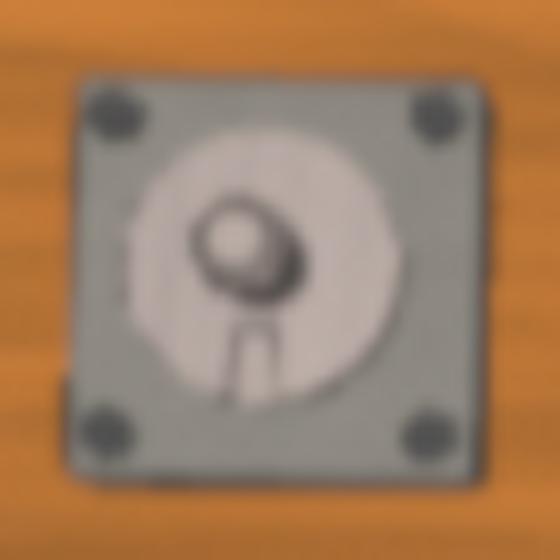

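View pics/s_blk.png

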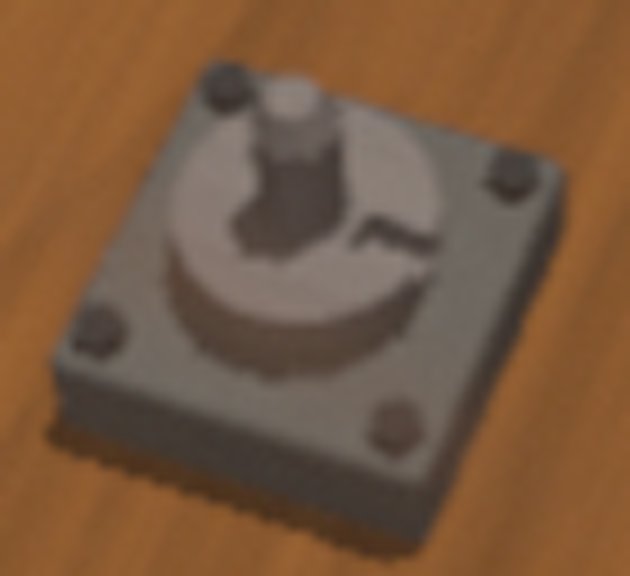

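Candidates (top image): the collar at (293,213) has a pale ear at (294,224) on the robot side, also seen in the side image at about (296,176). The one at (335,210) has no ear, so it is the plain one. The turquoise pieces at (306,168), (357,167) and (345,261) are excluded. The keyway is visible at about (179,197), on the block's -x side. Next I fit both precisely.

```bash
cat > fit.py <<'E'
from h import *
from scipy.optimize import minimize
def collar_poly(x,y,yaw,z):
    a=np.linspace(0,2*np.pi,181);p=np.c_[26*np.cos(a),np.clip(26*np.sin(a),-20,20)]/1e3
    R=np.array([[np.cos(yaw),-np.sin(yaw)],[np.sin(yaw),np.cos(yaw)]])
    b=np.c_[13.2*np.cos(a),13.2*np.sin(a)]/1e3
    f=lambda q:np.c_[q@R.T+[x,y],np.full(len(q),z)]
    return f(p),f(b)
S=8
def render(c,polys,box):
    u0,v0,u1,v1=box;m=np.zeros(((v1-v0)*S,(u1-u0)*S),np.uint8)
    for P,val in polys:
        q=(proj(c,P)-[u0,v0]+.5)*S-.5
        cv2.fillPoly(m,[np.round(q*16).astype(np.int32)],val,shift=4)
    return cv2.resize(m,(u1-u0,v1-v0),interpolation=cv2.INTER_AREA)/255.
def fitcollar(c,box,x0,z,sel=None):
    u0,v0,u1,v1=box;g=cv2.cvtColor(c["pixels"],cv2.COLOR_BGR2HSV)[v0:v1,u0:u1].astype(float)
    w=np.clip((g[...,2]-110)/80,0,1)*np.clip((110-g[...,1])/60,0,1)  # bright & unsaturated
    def cost(p):
        a,b=collar_poly(*p,z);r=render(c,[(a,255),(b,0)],box);k=np.linspace(0,0,1)
        A=((r*w).sum()/(np.sqrt((r*r).sum()*(w*w).sum())+1e-9));return -A
    best=None
    for y0 in np.arange(-.5,.51,.25):
        s=minimize(cost,[x0[0],x0[1],y0],method="Nelder-Mead",options=dict(initial_simplex=[[x0[0],x0[1],y0],[x0[0]+.004,x0[1],y0],[x0[0],x0[1]+.004,y0],[x0[0],x0[1],y0+.15]],xatol=1e-5,fatol=1e-6))
        if best is None or s.fun<best.fun:best=s
    return best.x,best.fun,w
E
python3 - <<'E'
from fit import *
t=load("top0.npz");s=load("side0.npz")
x,f,w=fitcollar(t,(278,198,308,228),(.508,-.130),.064);print("top",x,f)
cv2.imwrite("pics/w.png",cv2.resize((w*255).astype(np.uint8),None,fx=10,fy=10))
print(onplane(t,[[294.2,223.8]],.027),"ear; yaw from ear")
e=onplane(t,[[294.2,223.8]],.027)[0]-[x[0],x[1],0];print(np.arctan2(-e[1],-e[0]),np.hypot(e[0],e[1]))
x2,f2,_=fitcollar(t,(320,197,350,226),(.519,-.240),.064);print("plain",x2,f2)
h=cv2.cvtColor(s["pixels"],cv2.COLOR_BGR2GRAY)
print("side bore",onplane(s,[[260+221/8,130+293/8]],.064), "top bore",onplane(t,[[260+268/8-.5,180+265/8-.5]],.064))
# block pts
print("spindle top side",onplane(s,[[190+291/9-.5,220+97/9-.5]],.110),"top",onplane(t,[[154+23.0-.5,160+22.5-.5]],.110))
# keyway
tk=lambda q:onplane(t,np.array(q)/10+[153.5,159.5],.060)
K=tk([[232,400],[246,325],[270,325],[284,400]]);print(K)
print("block corners",onplane(t,np.array([[80,75],[487,78],[482,482],[72,475]])/10+[153.5,159.5],.036))
print("flange side c",onplane(s,np.array([[303,203]])/9+[189.5,219.5],.060))
uv,P=cloud(t,158,162,208,212)
m=abs(P[:,2]-.060)<.004
(c0,r)=cv2.minEnclosingCircle((P[m,:2]*1000).astype(np.float32));print(c0,r)
E
```

```text
top [ 0.50774843 -0.13114495  0.23245064] -0.9817940626205333
[[ 0.48094042 -0.13914765  0.027     ]] ear; yaw from ear
0.2900973911972582 0.027977004767556546
plain [ 0.51813638 -0.24073405 -0.03708766] -0.994895485275782
side bore [[ 0.50635907 -0.13149921  0.064     ]] top bore [[ 0.50832415 -0.13110175  0.064     ]]
spindle top side [[0.57471532 0.16605878 0.11      ]] top [[0.57673406 0.16816103 0.11      ]]
[[0.53771547 0.17378227 0.06      ]
 [0.55754622 0.17082722 0.06      ]
 [0.55766459 0.16457154 0.06      ]
 [0.53796244 0.16025481 0.06      ]]
block corners [[0.62737772 0.22117893 0.036     ]
 [0.62886216 0.11199504 0.036     ]
 [0.51933601 0.11023522 0.036     ]
 [0.51929793 0.21911015 0.036     ]]
flange side c [[0.57542363 0.16485104 0.06      ]]
(574.3776245117188, 167.17385864257812) 36.2616081237793
```

```bash
python3 - <<'E'
from h import *
t=load("top0.npz");s=load("side0.npz")
def rect(c,z,x0,y0,h,n=600):
    X,Y=np.meshgrid(np.linspace(-h,h,n),np.linspace(-h,h,n))
    P=np.c_[(x0-Y).ravel(),(y0-X).ravel(),np.full(n*n,z)]
    q=proj(c,P).astype(np.float32).reshape(n,n,2)
    im=cv2.remap(c["pixels"],q[...,0],q[...,1],cv2.INTER_CUBIC)
    k=n/(2*h)
    for r in(.036,.012): cv2.circle(im,(n//2,n//2),int(r*k),(0,0,255),1)
    return im
# 3mm/.. rectified to flange plane: up=+x, left=+y
a=rect(t,.06,.5742,.1669,.045,400);b=rect(s,.06,.5742,.1669,.045,400)
cv2.imwrite("pics/rect_blk.png",np.hstack([a,b]))
E
```

```text
(no output)
```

View pics/rect_blk.png

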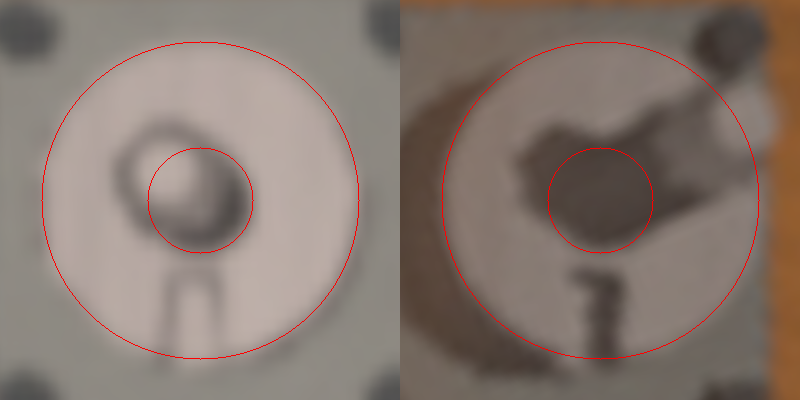

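Keyway: nearly straight along -x (collar yaw about -0.05). Flange centre is about (0.575, 0.1665). Collar is at about (0.5075, -0.131), yaw about 0.25. Now the grasp.

```bash
cat >> h.py <<'E'
from scipy.spatial.transform import Rotation as Rn
def quat(yaw,flip): return (Rn.from_euler('z',yaw+np.pi*flip)*Rn.from_euler('x',np.pi)).as_quat()
E
python3 - <<'E'
from station import arm
from h import *
print(arm.hold_point_z)
for f in(0,1):
    for p,y in(((.5075,-.1312,.17),.25),((.5075,-.1312,.032),.25),((.575,.1665,.17),-.05),((.575,.1665,.07),-.65),((.575,.1665,.07),.65)):
        q=arm.ik(p,quat(y,f));print(f,y,None if q is None else np.round(q,2))
E
```

```text
0.0187
0 0.25 [-0.63  0.38  1.    1.93 -0.37  1.04 -0.79]
0 0.25 [-0.61  0.71  1.05  2.04 -0.82  0.89 -0.41]
0 -0.05 [-0.9   0.45  0.72  1.75 -0.33  1.07 -1.68]
0 -0.65 [-1.16  0.92  1.26  1.84 -0.97  1.17 -1.77]
0 0.65 [-0.8   0.55  0.6   1.83 -0.39  0.88 -0.94]
1 0.25 [-0.52  0.33  0.84  1.92 -0.29  1.02  2.27]
1 0.25 [-0.27  0.48  0.55  2.03 -0.37  0.73  2.33]
1 -0.05 [-0.61  0.38  0.32  1.74 -0.13  1.05  1.28]
1 -0.65 [-0.66  0.51  0.4   1.83 -0.25  0.86  0.78]
1 0.65 [-0.45  0.48  0.12  1.82 -0.08  0.85  1.93]
```

```bash
python3 - <<'E'
from station import arm
from h import *
q=quat(.25,1);x,y=.5075,-.1312
arm.reach([x,y,.16],q)
print(arm.get_obs()["t"],arm.get_obs()["tcp_pos"])
arm.grip(.07)
print(arm.move_l([x,y,.034],rate=.1,stop_force=12))
o=arm.get_obs();print(o["t"],o["tcp_pos"],o["wrist_force"],o["grip_width"])
c=arm.read_camera("side");cv2.imwrite("pics/s1.png",cv2.resize(c["pixels"][110:210,230:350],None,fx=6,fy=6,interpolation=2))
E
```

```text
2.8917 [ 0.50790865 -0.13034409  0.15996325]
False
4.6083 [ 0.50804499 -0.13136775  0.03458279] [ 0.12887339 -0.13266034  0.17910992] 0.06957104118900174
```

View pics/s1.png

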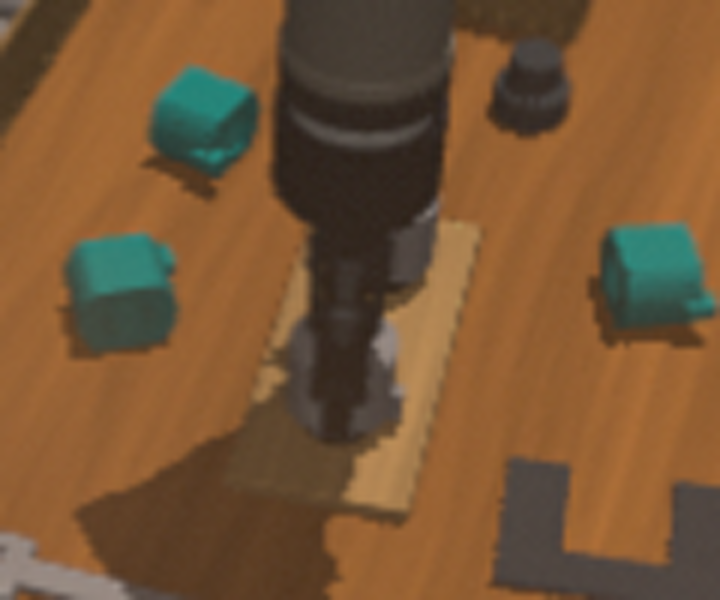

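The finger straddles the collar centrally (around 340,370 in the crop), and nothing else is touched. Next: close, lift and look.

```bash
python3 - <<'E'
from station import arm
from h import *
x,y=.5075,-.1312
arm.grip(.03)
o=arm.get_obs();print(o["t"],o["tcp_pos"],o["wrist_force"],o["ft_torque"],o["grip_width"])
print(arm.move_l([x,y,.135],rate=.1,stop_force=25))
o=arm.get_obs();print(o["t"],o["tcp_pos"],o["wrist_force"],o["ft_torque"],o["grip_width"])
arm.reach([.575,.1665,.165],quat(-.05,1))
o=arm.get_obs();print(o["t"],o["tcp_pos"],Rn.from_quat(o["eef_rot"]).as_euler('xyz'),o["wrist_force"],o["ft_torque"],o["grip_width"])
for n in("side","top"):
    c=arm.read_camera(n);np.savez(f"{n}2.npz",**c)
s=load("side2.npz");t=load("top2.npz")
a=cv2.resize(s["pixels"][190:290,170:290],None,fx=4,fy=4,interpolation=2);b=cv2.resize(t["pixels"][130:230,130:220],None,fx=4,fy=4,interpolation=2)
cv2.imwrite("pics/st2.png",np.hstack([a,b])[:600,:800])
E
```

```text
5.0333 [ 0.50813327 -0.13147356  0.03461137] [-0.65789936 -0.37460089  5.45665544] [-0.0485317   0.03408408  0.00537058] 0.039371194441657445
False
6.1917 [ 0.50684678 -0.13096522  0.13429505] [ 1.27228748 -1.25485592 -4.10051079] [ 0.0395203   0.00773898 -0.00453017] 0.039231452411663495
7.3667 [0.57489513 0.16410135 0.16476039] [-3.13985187e+00 -3.65054098e-04  3.08924629e+00] [-0.07224703 -1.09729745 -3.47985912] [-0.04590357  0.0182164  -0.0025253 ] 0.039068909893695526
```

View pics/st2.png

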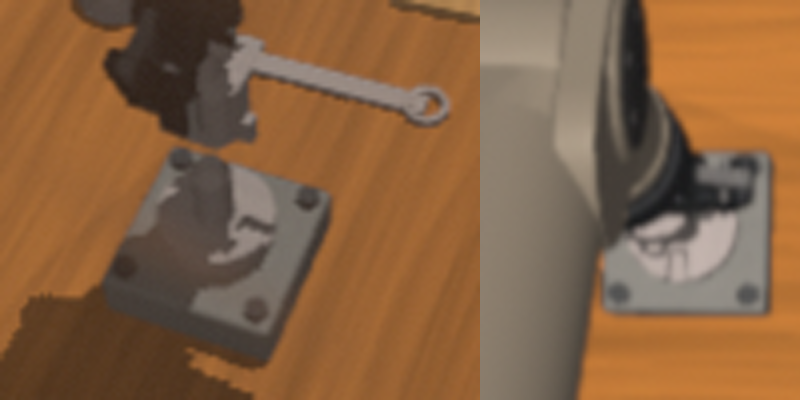

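```bash
python3 - <<'E'
from station import arm
from h import *
X,Y=.575,.1667
arm.move_l([X,Y,.128],rate=.08)
arm.sleep(.3)
o=arm.get_obs();print(o["t"],o["tcp_pos"],o["wrist_force"],o["ft_torque"])
for n in("side","top"):
    c=arm.read_camera(n);np.savez(f"{n}3.npz",**c)
s=load("side3.npz");t=load("top3.npz")
a=cv2.resize(s["pixels"][200:275,190:260],None,fx=8,fy=8,interpolation=2)
cv2.imwrite("pics/s3.png",a)
# predicted underside outline at TCP in side view
E
```

```text
8.3833 [0.57529449 0.1668178  0.12842082] [ 0.39749048  0.427354   -2.76943511] [ 0.02665452  0.03229051 -0.01397261]
```

View pics/s3.png

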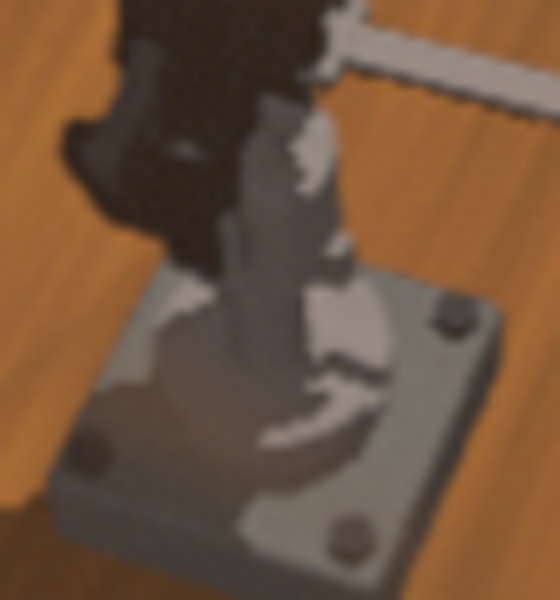

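The collar hangs directly above the spindle (ear at crop (340,255), on the keyway side). Next is a guarded descent.

```bash
cat > ins.py <<'E'
from station import arm
from h import *
def st(tag):
    o=arm.get_obs();print(tag,round(o["t"],2),np.round(o["tcp_pos"]*1e3,2),"F",np.round(o["wrist_force"],1),"M",np.round(o["ft_torque"],2),"g",round(o["grip_width"]*1e3,2));return o
E
python3 - <<'E'
from ins import *
X,Y=.575,.1667
st("0")
for z in(.122,.117,.112,.107,.102):
    h=arm.move_l([X,Y,z],rate=.03,stop_force=8)
    st((z,h))
    if h:break
E
```

```text
0 8.48 [575.12 166.74 128.25] F [-0.2 -0.8 -3.3] M [-0.   -0.02  0.01] g 39.15
(0.122, False) 8.83 [574.69 166.64 121.6 ] F [ 0.7 -0.  -3.1] M [-0.02  0.    0.05] g 38.97
(0.117, False) 9.15 [574.78 166.67 116.7 ] F [-0.4 -0.7 -3.3] M [-0.01 -0.05 -0.05] g 39.43
(0.112, False) 9.47 [574.76 166.66 111.7 ] F [-0.3 -0.  -3.4] M [ 0.02  0.04 -0.01] g 39.16
(0.107, False) 9.78 [574.76 166.65 106.62] F [ 0.2 -0.2 -3.6] M [-0.06  0.09 -0.03] g 39.23
(0.102, False) 10.1 [574.78 166.65 101.63] F [ 0.7 -0.6 -3.7] M [-0.1   0.14  0.02] g 39.3
```

```bash
python3 - <<'E'
from ins import *
X,Y=.575,.1667
for z in(.096,.090,.084,.080,.078,.0765,.075,.0735,.072):
    h=arm.move_l([X,Y,z],rate=.03,stop_force=6)
    st((z,h))
    if h:break
E
```

```text
(0.096, False) 10.45 [574.78 166.62  95.63] F [-0.6 -0.9 -2.8] M [-0.19  0.16  0.  ] g 39.17
(0.09, False) 10.8 [574.79 166.63  89.62] F [-1.1 -0.4 -4.1] M [-0.23  0.16  0.08] g 38.95
(0.084, False) 11.15 [574.8  166.62  83.61] F [-1.4 -0.7 -4.7] M [-0.3   0.24 -0.04] g 38.86
(0.08, False) 11.43 [574.88 166.57  79.66] F [-0.2 -2.2 -4.8] M [-0.41  0.19 -0.04] g 39.28
(0.078, False) 11.68 [574.95 166.55  77.79] F [-1.6 -2.3 -3.9] M [-0.5   0.21  0.02] g 38.88
(0.0765, False) 11.93 [574.96 166.49  76.39] F [-1.6 -3.2 -2.9] M [-0.49  0.31 -0.02] g 38.94
(0.075, False) 12.18 [574.92 166.53  74.89] F [-0.9 -2.3 -2.5] M [-0.61  0.34  0.  ] g 39.32
(0.0735, False) 12.43 [574.94 166.53  73.34] F [-1.6 -2.3 -3.4] M [-0.63  0.39 -0.03] g 39.28
(0.072, False) 12.68 [574.95 166.53  71.84] F [-1.9 -3.4 -2.1] M [-0.63  0.35 -0.01] g 39.03
```

```bash
python3 - <<'E'
from ins import *
X,Y=.5748,.1663
for z in(.0712,.0704,.0698,.0690):
    h=arm.move_l([X,Y,z],rate=.02,stop_force=8)
    st((z,h))
    if h:break
for n in("side",):
    c=arm.read_camera(n);np.savez(f"{n}4.npz",**c)
    cv2.imwrite("pics/s4.png",cv2.resize(c["pixels"][200:275,190:260],None,fx=8,fy=8,interpolation=2))
E
```

```text
(0.0712, False) 12.93 [574.99 166.52  71.16] F [-1.8 -3.1 -3.3] M [-0.48  0.31  0.02] g 39.44
(0.0704, False) 13.18 [574.99 166.5   70.69] F [-2.6 -2.1  0.3] M [-0.45  0.52 -0.02] g 39.25
(0.0698, False) 13.43 [574.94 166.51  70.64] F [-3.7 -2.3  5.7] M [-0.55  0.86 -0.05] g 38.92
(0.069, False) 13.68 [574.99 166.5   70.63] F [-5.5 -2.1 10.8] M [-0.63  1.25 -0.  ] g 39.44
```

View pics/s4.png

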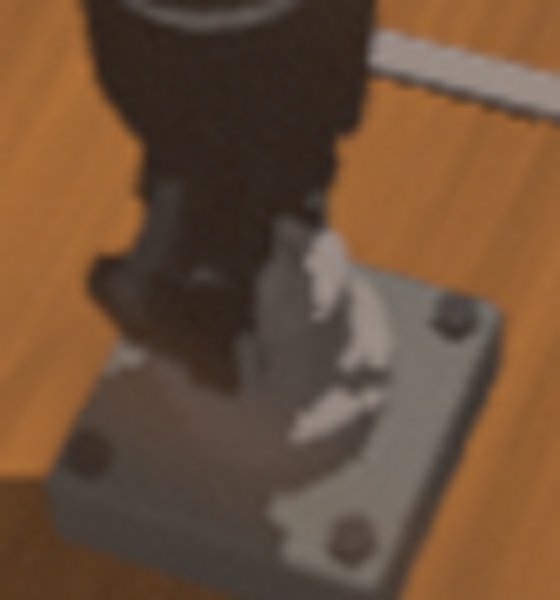

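Firm contact came at TCP z = 70.6 mm, which is the height predicted for a seated collar (a riding tab would have stopped at 77.6). The ear sits in the keyway at crop (355,375). I'll unload, release, retreat and inspect.

```bash
python3 - <<'E'
from ins import *
arm.move_l([.575,.1665,.0705],rate=.02);st("unload")
arm.grip(.07);arm.sleep(.2);st("open")
print(arm.move_l([.575,.1665,.17],rate=.1,stop_force=10));st("up")
arm.reach([.45,-.02,.25],quat(-.05,1));st("away")
for n in("side","top"):
    c=arm.read_camera(n);np.savez(f"{n}5.npz",**c)
s=load("side5.npz");t=load("top5.npz")
a=cv2.resize(s["pixels"][215:285,190:260],(400,400),interpolation=2);b=cv2.resize(t["pixels"][158:218,152:212],(400,400),interpolation=2)
cv2.imwrite("pics/st5.png",np.hstack([a,b]))
cv2.imwrite("pics/t5full.png",t["pixels"])
uv,P=cloud(t,158,162,208,212);m=(P[:,2]>.092);print(np.histogram(P[m,2],bins=np.arange(.092,.124,.002)))
E
```

```text
unload 13.98 [574.99 166.52  70.68] F [-3.2 -2.1  2.3] M [-0.55  0.73 -0.04] g 39.02
open 14.59 [575.1  166.57  70.5 ] F [-0.1  0.1  0.1] M [0.04 0.   0.08] g 69.42
False
up 15.73 [574.4  166.48 169.24] F [-0.2 -0.3  0.6] M [-0.01  0.04 -0.05] g 70.03
away 16.68 [450.65 -18.52 250.05] F [-1.2  0.9  0.6] M [-0.02 -0.02  0.  ] g 69.99
(array([ 4,  4, 12, 49, 88, 68, 25,  9,  8, 13, 10,  2,  0,  0,  0]), array([0.092, 0.094, 0.096, 0.098, 0.1  , 0.102, 0.104, 0.106, 0.108,
       0.11 , 0.112, 0.114, 0.116, 0.118, 0.12 , 0.122]))
```

View pics/st5.png

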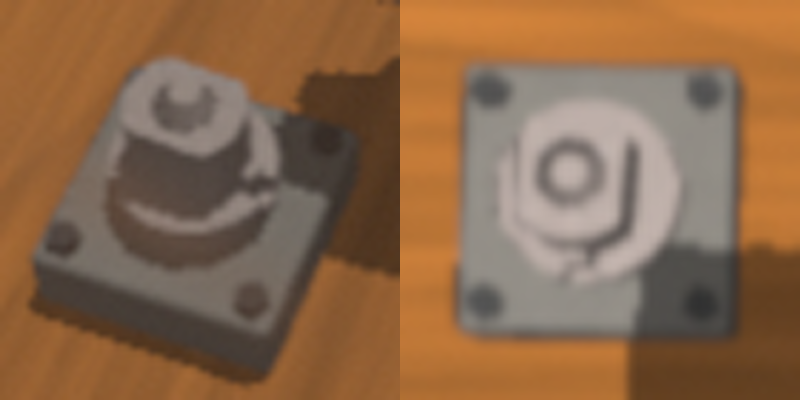

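View pics/t5full.png

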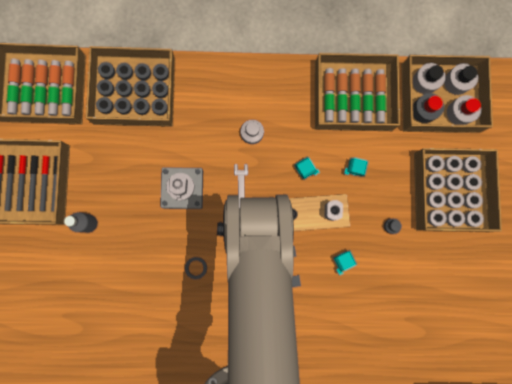

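```bash
python3 - <<'E'
from h import *
t=load("top5.npz");s=load("side5.npz")
for c,b in((t,(158,162,208,212)),(s,(200,218,245,260))):
    uv,P=cloud(c,*b);r=np.hypot(P[:,0]-.575,P[:,1]-.1665)
    m=(abs(P[:,2]-.102)<.008)&(r>.014)&(r<.019)
    A=np.c_[P[m,0]-.575,P[m,1]-.1665,np.ones(m.sum())];k=np.linalg.lstsq(A,P[m,2],rcond=None)[0];print(k,m.sum(),np.median(P[m,2]))
    m=(r>.030)&(r<.035)&(abs(P[:,2]-.06)<.01);print("flange",np.median(P[m,2]))
E
```

```text
[-0.02057656  0.01701991  0.10099457] 79 0.1009661801396154
flange 0.0611571811013472
[-0.02415538 -0.0085092   0.09893183] 72 0.0989521541921752
flange 0.05882972721180995
```

Both cameras put the collar's top about 40 mm above the flange (39.8 and 40.1 mm), so it is seated and level within the noise. Handing in.

```bash
python3 -c "
from station import arm
arm.sign_off();print(arm.get_obs()['t'])"
```

```text
the job is handed in; nothing more can be done
the job is handed in; nothing more can be done
```

The drive collar is seated on the arbor with its tab in the keyway, and the job is handed in. The robot's clock read about 17 s of the 58 s allowed.

I gripped the collar by its flats, lifted it off its post, and lined its yaw up with the keyway as measured in the images. I then lowered it over the spindle with a force stop. Because the yaw was already aligned, the tab dropped straight in and no turning search was needed. After that I unloaded, opened the gripper and backed off.

**Seating height:** it stopped at the height predicted for a seated collar, TCP at 70.6 mm; a tab riding on the face would have stopped it at about 77.6 mm. Both cameras agree, with the collar's top 39.8 and 40.1 mm above the flange for a 40 mm collar.

**Force:** pressing changed the vertical wrist force by about 14 N at most, with a reading of 10.8 N at the end.

**Tilt:** the fitted tilt was 0.027 and 0.026 rad, under the 0.05 limit. The y component differed in sign between the cameras (+0.017 and -0.009), so that part is noise. The x component (-0.021 and -0.024) agreed in both.

**Other things on the bench:** the plain collar, mandrel, bush, ring and bottle look unmoved in the last top picture. The arm hid most of the template and part of the spanner there, so I could not confirm those two. No unexpected contact force showed during the moves.

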